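Half-open the bead box shutter

ROBOT

A 6-joint arm with a two-finger parallel gripper is mounted at the origin on the work surface. World frame = base frame: x ahead of the robot, y to its left, z up, the work surface at z = 0. Lengths are in m, angles in rad, forces in N, time in s.
With the tool pointing down it reaches from about 0.325 to 0.9 m from the base axis. Payload 6.1 kg.
Tool frame: the origin (TCP) lies at the very end of the fingers, on their centre line; the grasp point (between the pads) lies 19 mm behind it; z points along the fingers, y is the line along which they close (so a half turn about z gives the same grasp; the last joint's range is limited). The gripper opens to 85 mm and grips with 20 to 120 N. Pads are 22 mm wide; open, the fingers measure 114 mm over their backs; the gripper's body (76 mm by 85 mm) begins 54 mm behind the grasp point. The pads swing forward as they close: fully open they stand 13 mm farther back than shut.
Start: joints at [1.171, 0.22, 1.526, -0, 1.395, -0.126], TCP at [0.169, 0.602, 0.231] pointing down, gripper open.
Joint ranges: [-2.98, 2.98], [-0.91, 2.08], [0.09, 2.57], [-1.24, 4.39], [0.2, 2.65], [-2.68, 2.68]. Speed limits (rad/s): [2.57, 2.57, 3.01, 3.14, 3.14, 3.14].

INTERFACE

Orientations are given as a 3x3 rotation matrix whose columns are the frame's x, y, z axes.
In Python, from workcell import * gives the robot as it stands.
- The arm moves only by the tool move_arm, never from a script. Its arguments are lists of equal length, an entry for each row: "linear": the shift along the tool's x, y, z in m, a list of three; "angular": the turn, a rotation vector about the tool's x, y, z in degrees, a list of three; "hand": the closure in counts, from 0 (fully open) to 255 (shut). In form: {"linear": [[dx, dy, dz], ...], "angular": [[ax, ay, az], ...], "hand": [hand, ...]}. A call has 1 to 12 rows; each row is the pose to reach, as a shift and turn from the pose commanded when the call began, along the tool's axes at that moment; what a row does not reach only later rows make up. A row lasts 1/12 s, in which the tool goes at most 41.7 mm and 7.16 degrees, less where a joint would pass 70% of its speed; a pose out of reach is approached as far as the arm can. A call with a gripper value outside its range is refused whole. The fingers move at their own pace and stop on an object; "newtons" is the grip in N (left out, the last holds). Time passes only in rows, so rows that repeat a pose let the fingers close. It gives the time, the measured TCP pose, the force, the opening and the grip force at its end, in the units of the state.
- sense(): the state, without advancing time (a new reading comes with each control period).
- snapshot(name): name is "side" or "top"; returns (picture, depth): 420x560x3 uint8, blue, green, red; 420x560 float32, m along the optical axis (not along the pixel's ray), 0 where there is no reading.
- calibration(name): a dict with "fx", "fy", "cx", "cy" (pixels), "rvec" (rotation vector, rad) and "tvec" (3), from world to camera coordinates, as OpenCV has them. Camera axes: x right, y down, z forward; pixel columns grow to the right and rows downward; lengths in m; the calibration is good to about 2 mm. A picture is of the moment at which its call begins. calibration takes no time and is no camera call.
- sign_off(): hands the job in; it is judged then, once.
The state is a dict: "t": time; "joints": joint angles; "joint_velocities": joint speeds; "joint_torque": joint torques, N m; "ee_pos": TCP position; "orientation": TCP orientation; "ft_force": force on the tool from outside, world axes, zero at the start; "wrist_torque": the same for the moment, N m; "finger_gap": finger opening in m; "grip_force": force on a finger pad.
Only numpy, scipy, OpenCV 4.12 (cv2) and the standard library are available. Lean on these libraries where they do the work, as an engineer would, in place of code of your own. Each camera call takes 0.05 s, during which the arm holds its last target. There are 200 camera calls.

TASK

On the hook-rack assembly bench, open the blue bead box by one click: slide its shutter plate by the upright black knob from shut to the next stop, the middle one (half-open port), let go and leave it seated there. Leave the shutter of the grey box with the red knob shut.

Things in the scene. Friction and masses are not known exactly. Their poses are not given: they have to be found in the camera images.
- gate (a joint): Travel (m) of the aluminium shutter plate, 80 x 90 x 4 mm, on the fixed BLUE box (110 wide, 200 long, 70 high). Sprung stops: 0 shut (starts here), 0.040 middle, wanted, 0.080 fully open, end of travel. About 6 N moves it on from a stop; let go within 15 mm of a stop, it snaps to within 2 mm of it. The plate's black pointer line meets rail marks: green shut, yellow middle, red fully open.
- gate_grip (a point): Grip point on the axis of the upright black knob (20 mm diameter) on the blue box's shutter: 102 mm above the bench, 26 above the plate, 22 above the rails, 14 below the knob's top. Its y axis is the level direction of opening, z is up; it moves with the plate. When shut, 80 mm from the box's closed end, 120 from the other. Box yaw varies up to 40 degrees; it opens roughly to the robot's left.
- spare_grip (a point): The same point on the upright RED knob of the GREY bead box, an equal fixed box with an equal shutter, which must stay shut. The two boxes change places from run to run.

How it is judged:
By the outcome, as a careful person would: the job done as asked, in the order asked, and still so for the second after the job is handed in, with the robot touching nothing.
It also fails if it takes over 32 s, if anything falls off the work surface, if the arm or the gripper's body presses on something with over 40 N, if the wrist force passes 120 N, or if a joint passes its speed limit or range.

## Working session

There is one attempt and no reset: what is moved stays moved. The work goes in short steps, Python scripts to look and compute and a tool call to move; the robot and the scene stay as the last step left them, time stands still between calls to the robot, and variables do not carry over. Pictures are saved under pics/ and viewed, at most 10 in all, crops included, and the job is handed in when it is done.

Besides the shell and the picture viewer there is one more tool, called after "Request:" as name(argument=value, ...), one argument or row to a line, values as JSON. move_arm: Moves the arm, as the interface text tells. Its arguments: {"type":"object","properties":{"linear":{"type":"array","items":{"type":"array","items":{"type":"number"}}},"angular":{"type":"array","items":{"type":"array","items":{"type":"number"}}},"hand":{"type":"array","items":{"type":"number"}},"newtons":{"type":"number"}},"required":["linear","angular","hand"]}

```bash
mkdir -p pics
python3 - <<'E'
from workcell import *
import cv2,numpy as np
for n in("top","side"):
    p,d=snapshot(n); cv2.imwrite(f"pics/{n}0.png",p); np.save(f"pics/{n}0.npy",d)
    c=calibration(n); R=cv2.Rodrigues(np.array(c["rvec"]))[0]; print(n,-R.T@np.array(c["tvec"]).ravel(),R[2],c["fx"])
s=sense();print(s)
E
```

```text
top [ 0.41343709 -0.03336929  0.86136142] [ 0.17229322  0.00778534 -0.98501494] 459.28299130889803
side [0.37632365 0.39630471 0.58412322] [ 0.27028449 -0.64374169 -0.71592104] 464.0592984240494
{'t': 0.1, 'joints': array([ 1.17086595e+00,  2.21182525e-01,  1.52754109e+00, -9.49850552e-06,
        1.39470451e+00, -1.26078169e-01]), 'joint_velocities': array([-0.00247193, -0.00314013, -0.00147982,  0.00030975,  0.00022567,
        0.00038391]), 'joint_torque': array([-3.00444162e-05, -4.98247147e+01, -3.90548480e+01, -2.61738487e-04,
        5.65423019e-03,  2.73275333e-05]), 'ee_pos': array([0.16879642, 0.6011833 , 0.23026331]), 'orientation': array([[-9.62736617e-01,  2.70439841e-01, -7.06032969e-04],
       [ 2.70440672e-01,  9.62735152e-01, -1.69426749e-03],
       [ 2.21525327e-04, -1.82207338e-03, -9.99998315e-01]]), 'ft_force': array([ 0.35101884,  0.31564374, -0.16707289]), 'wrist_torque': array([0.05142523, 0.00962535, 0.06670545]), 'grip_force': 0.0, 'finger_gap': 0.08553975573343452}
```

View pics/top0.png

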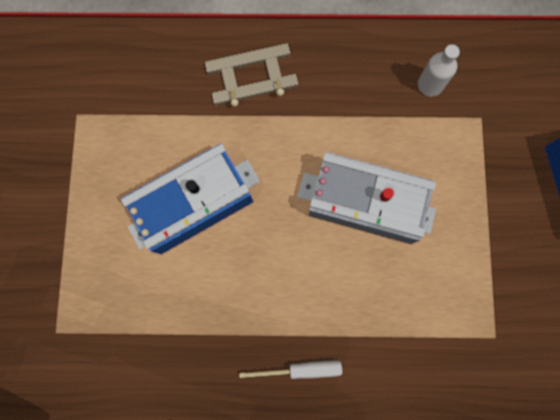

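View pics/side0.png

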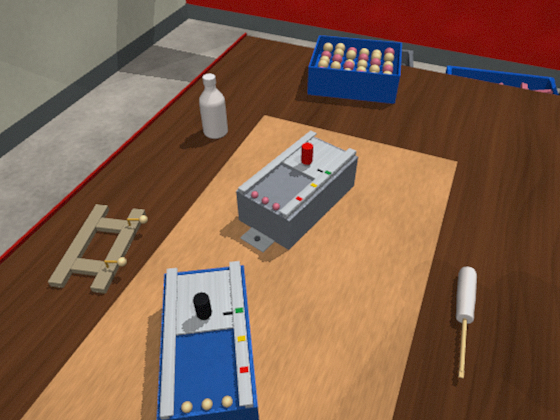

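The top view shows the blue box at about (188,200) with its black knob at (193,186). The green, yellow and red marks are at (207,210), (186,222) and (166,234), so it opens towards the lower left. In the side view the knob is at (203,306) and the marks are at (239,311), (242,339) and (244,370).

```bash
cat > h.py <<'E'
import cv2,numpy as np
from workcell import *
def ray(n,uv):
    c=calibration(n);R=cv2.Rodrigues(np.array(c["rvec"]))[0];o=-R.T@np.array(c["tvec"]).ravel()
    return o,R.T@np.array([(uv[0]-c["cx"])/c["fx"],(uv[1]-c["cy"])/c["fy"],1])
def onz(n,uv,z):
    o,d=ray(n,uv);return o+d*(z-o[2])/d[2]
def tri(a,b):
    (o,d),(p,e)=ray("top",a),ray("side",b)
    s=np.linalg.lstsq(np.c_[d,-e],p-o,rcond=None)[0];A=o+s[0]*d;B=p+s[1]*e
    return (A+B)/2,np.linalg.norm(A-B)
def blob(m,near,r):
    w=np.zeros_like(m);cv2.circle(w,near,r,255,-1)
    n,l,st,c=cv2.connectedComponentsWithStats(m&w)
    k=1+np.argmax(st[1:,4]);return c[k],st[k]
def masks(p):
    h=cv2.cvtColor(p,cv2.COLOR_BGR2HSV)
    return dict(k=cv2.inRange(h,(0,0,0),(180,255,60)),g=cv2.inRange(h,(45,120,60),(85,255,255)),
      y=cv2.inRange(h,(22,150,100),(35,255,255)),r=cv2.inRange(h,(0,180,100),(8,255,255))|cv2.inRange(h,(172,180,100),(180,255,255)))
E
python3 - <<'E'
from h import *
near=dict(top=dict(k=(193,186),g=(207,210),y=(186,222),r=(166,234)),side=dict(k=(203,306),g=(239,311),y=(242,339),r=(244,370)))
C={}
for n in near:
    m=masks(cv2.imread(f"pics/{n}0.png"))
    for k,v in near[n].items():
        c,st=blob(m[k],v,20 if k=='k' else 9);C[n,k]=c;print(n,k,c,st,onz(n,c,.096 if k=='k' else .08))
for k in "kgyr":print(k,tri(C["top",k],C["side",k]))
for n in near:
    d=onz(n,C[n,'r'],.08)-onz(n,C[n,'g'],.08);print(n,np.degrees(np.arctan2(d[1],d[0])),np.linalg.norm(d))
E
```

```text
top k [192.         186.47787611] [186 181  13  12 113] [0.59177661 0.14145131 0.096     ]
top g [206.5 210. ] [206 209   2   3   4] [0.55396968 0.11802287 0.08      ]
top y [185.66666667 221.33333333] [185 221   2   2   3] [0.53380882 0.15316367 0.08      ]
top r [165.5 233.5] [165 233   2   2   2] [0.51237906 0.18679437 0.08      ]
side k [202.09315068 305.84657534] [194 293  17  27 365] [0.59275639 0.1411366  0.096     ]
side g [238.83333333 309.83333333] [235 308   8   5  30] [0.55409845 0.11984024 0.08      ]
side y [241.         338.14285714] [238 336   7   6  35] [0.53376928 0.15437383 0.08      ]
side r [243.60526316 369.36842105] [240 367   8   6  38] [0.5132361  0.18877195 0.08      ]
k (array([0.59203153, 0.14143363, 0.09665945]), np.float64(0.0008255024107904763))
g (array([0.55464662, 0.11854121, 0.0776811 ]), np.float64(0.0005250475382977777))
y (array([0.53416684, 0.15358022, 0.07837256]), np.float64(0.0002172847036778491))
r (array([0.51330083, 0.18765757, 0.07748291]), np.float64(0.0012235352441374188))
top 121.1640942192453 0.08036975986728304
side 120.65923937248279 0.08013309097073575
```

Request:
move_arm(
  linear=[
    [-0.532, -0.329, 0.03],
    [-0.532, -0.329, 0.03],
    [-0.532, -0.329, 0.03],
    [-0.532, -0.329, 0.03],
    [-0.532, -0.329, 0.03],
    [-0.532, -0.329, 0.03],
    [-0.532, -0.329, 0.03],
    [-0.532, -0.329, 0.03],
    [-0.532, -0.329, 0.03],
    [-0.532, -0.329, 0.03],
    [-0.532, -0.329, 0.03],
    [-0.532, -0.329, 0.03],
  ],
  angular=[
    [0, 0, -46.5],
    [0, 0, -46.5],
    [0, 0, -46.5],
    [0, 0, -46.5],
    [0, 0, -46.5],
    [0, 0, -46.5],
    [0, 0, -46.5],
    [0, 0, -46.5],
    [0, 0, -46.5],
    [0, 0, -46.5],
    [0, 0, -46.5],
    [0, 0, -46.5],
  ],
  hand=[0, 0, 0, 0, 0, 0, 0, 0, 0, 0, 0, 0],
)

```text
t: 1.1
ee_pos: [0.4965, 0.2446, 0.2078]
orientation: [[-0.859, -0.512, -0.0], [-0.512, 0.859, -0.0], [0.0, 0.0, -1.0]]
ft_force: [0.9, 0.9, 0.0]
finger_gap: 0.0855
grip_force: 0.0
```

Request:
move_arm(
  linear=[
    [-0.028, -0.13, 0.02],
    [-0.028, -0.13, 0.02],
    [-0.028, -0.13, 0.02],
    [-0.028, -0.13, 0.02],
    [-0.028, -0.13, 0.02],
    [-0.028, -0.13, 0.02],
  ],
  angular=[
    [0, 0, 0],
    [0, 0, 0],
    [0, 0, 0],
    [0, 0, 0],
    [0, 0, 0],
    [0, 0, 0],
  ],
  hand=[0, 0, 0, 0, 0, 0],
)

```text
t: 1.6
ee_pos: [0.5859, 0.1488, 0.1873]
orientation: [[-0.86, -0.511, -0.002], [-0.511, 0.86, 0.0], [0.002, 0.001, -1.0]]
ft_force: [-0.7, 0.1, 0.5]
finger_gap: 0.0852
grip_force: 0.0
```

Run:
```python
from h import *
s=sense();print(s["t"],s["ee_pos"],s["joints"],s["ft_force"])
p,_=snapshot("side");cv2.imwrite("pics/side1.png",p)
e=np.array([.592,.1415,0])-s["ee_pos"];print(s["orientation"].T@e,np.degrees(np.arctan2(s["orientation"][1,1],s["orientation"][0,1])))
```

```text
1.6 [0.58585057 0.14883192 0.18734187] [ 1.18075554e-01  2.07017081e-01  1.62616224e+00  5.62934326e-04
  1.31039006e+00 -1.98901384e+00] [-0.66211146  0.07000185  0.54112994]
[-0.00183824 -0.0096879   0.18732676] 120.71893506026086
```

View pics/side1.png

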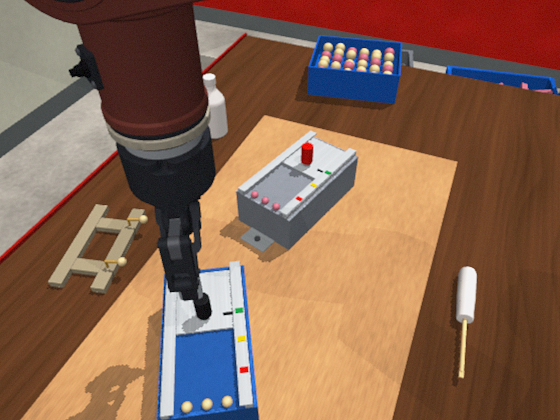

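The picture shows the open fingers above the black knob (203,306), one on each side along the slide direction. Next I'll correct by 10 mm, go down and close.

Request:
move_arm(
  linear=[
    [-0.002, -0.01, 0.03],
    [-0.002, -0.01, 0.06],
    [-0.002, -0.01, 0.09],
    [-0.002, -0.01, 0.1],
    [-0.002, -0.01, 0.1],
    [-0.002, -0.01, 0.1],
  ],
  angular=[
    [0, 0, 0],
    [0, 0, 0],
    [0, 0, 0],
    [0, 0, 0],
    [0, 0, 0],
    [0, 0, 0],
  ],
  hand=[0, 0, 0, 0, 0, 0],
)

```text
t: 2.15
ee_pos: [0.5928, 0.1427, 0.0889]
orientation: [[-0.858, -0.514, -0.0], [-0.514, 0.858, 0.0], [0.0, 0.0, -1.0]]
ft_force: [-0.2, 0.3, 0.5]
finger_gap: 0.0855
grip_force: 0.0
```

Request:
move_arm(
  linear=[
    [0, 0, 0],
    [0, 0, 0],
    [0, 0, 0],
    [0, 0, 0],
    [0, 0, 0],
    [0, 0, 0],
    [0, 0, 0],
    [0, 0, 0],
  ],
  angular=[
    [0, 0, 0],
    [0, 0, 0],
    [0, 0, 0],
    [0, 0, 0],
    [0, 0, 0],
    [0, 0, 0],
    [0, 0, 0],
    [0, 0, 0],
  ],
  hand=[100, 150, 180, 200, 220, 220, 220, 220],
  newtons=30,
)

```text
t: 2.82
ee_pos: [0.5937, 0.1415, 0.089]
orientation: [[-0.859, -0.512, 0.001], [-0.512, 0.859, -0.0], [-0.001, -0.001, -1.0]]
ft_force: [-1.5, -0.7, 6.4]
finger_gap: 0.0193
grip_force: 29.4
```

Request:
move_arm(
  linear=[
    [0, 0.005, 0],
    [0, 0.01, 0],
    [0, 0.015, 0],
    [0, 0.02, 0],
    [0, 0.025, 0],
    [0, 0.03, 0],
    [0, 0.035, 0],
    [0, 0.04, 0],
    [0, 0.04, 0],
    [0, 0.04, 0],
    [0, 0.04, 0],
  ],
  angular=[
    [0, 0, 0],
    [0, 0, 0],
    [0, 0, 0],
    [0, 0, 0],
    [0, 0, 0],
    [0, 0, 0],
    [0, 0, 0],
    [0, 0, 0],
    [0, 0, 0],
    [0, 0, 0],
    [0, 0, 0],
  ],
  hand=[220, 220, 220, 220, 220, 220, 220, 220, 220, 220, 220],
)

```text
t: 3.73
ee_pos: [0.5727, 0.1765, 0.089]
orientation: [[-0.859, -0.513, 0.001], [-0.513, 0.859, 0.0], [-0.001, -0.0, -1.0]]
ft_force: [-1.1, -1.0, 7.1]
finger_gap: 0.0192
grip_force: 29.8
```

Run:
```python
from h import *
s=sense();print(s["t"],s["ee_pos"],s["ft_force"],s["finger_gap"])
p,_=snapshot("side");cv2.imwrite("pics/side2.png",p[240:,120:300].repeat(3,0).repeat(3,1))
```

```text
3.7333 [0.57274889 0.1764967  0.0889653 ] [-1.08992631 -1.02109258  7.11292007] 0.019181192568253975
```

View pics/side2.png

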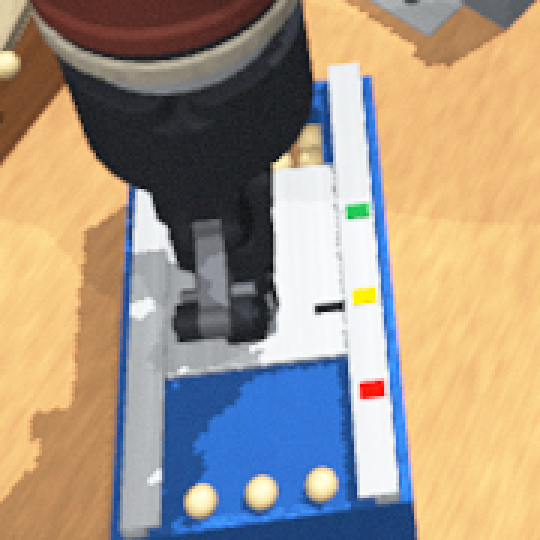

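The pointer (crop 328,308) lines up with the yellow mark (364,296), with the same slight tilt it had beside green when shut. Now I'll release and lift.

Request:
move_arm(
  linear=[
    [0, 0, 0],
    [0, 0, 0],
    [0, 0, 0],
    [0, 0, 0],
    [0, 0, 0],
    [0, 0, 0],
    [0, 0, 0],
    [0, 0, 0],
  ],
  angular=[
    [0, 0, 0],
    [0, 0, 0],
    [0, 0, 0],
    [0, 0, 0],
    [0, 0, 0],
    [0, 0, 0],
    [0, 0, 0],
    [0, 0, 0],
  ],
  hand=[150, 100, 50, 0, 0, 0, 0, 0],
)

```text
t: 4.45
ee_pos: [0.5727, 0.1759, 0.0881]
orientation: [[-0.859, -0.512, -0.0], [-0.512, 0.859, -0.0], [0.0, 0.0, -1.0]]
ft_force: [0.1, -0.8, 0.3]
finger_gap: 0.0857
grip_force: 0.0
```

Request:
move_arm(
  linear=[
    [0, 0, -0.03],
    [0, 0, -0.06],
    [0, 0, -0.1],
    [0, 0, -0.14],
    [0, 0.04, -0.15],
    [0, 0.08, -0.15],
    [0, 0.12, -0.15],
    [0, 0.16, -0.15],
    [0, 0.2, -0.15],
    [0, 0.2, -0.15],
    [0, 0.2, -0.15],
  ],
  angular=[
    [0, 0, 0],
    [0, 0, 0],
    [0, 0, 0],
    [0, 0, 0],
    [0, 0, 0],
    [0, 0, 0],
    [0, 0, 0],
    [0, 0, 0],
    [0, 0, 0],
    [0, 0, 0],
    [0, 0, 0],
  ],
  hand=[0, 0, 0, 0, 0, 0, 0, 0, 0, 0, 0],
)

```text
t: 5.37
ee_pos: [0.4689, 0.3495, 0.2382]
orientation: [[-0.857, -0.516, 0.0], [-0.516, 0.857, 0.0], [-0.0, -0.0, -1.0]]
ft_force: [1.5, -1.3, -0.3]
finger_gap: 0.0854
grip_force: 0.0
```

Run:
```python
from h import *
s=sense();print(s["t"],s["ee_pos"],s["ft_force"],s["finger_gap"])
p,_=snapshot("top");cv2.imwrite("pics/top3.png",p[130:270,100:450].repeat(2,0).repeat(2,1))
```

```text
5.3667 [0.46888956 0.349494   0.23824351] [ 1.4772757  -1.2613437  -0.30146109] 0.08536111887802483
```

View pics/top3.png

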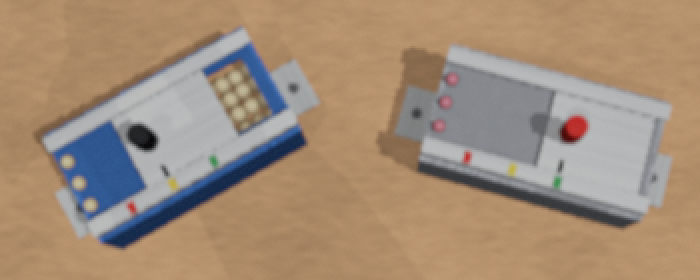

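The blue box's pointer (166,172) meets the yellow mark (172,184) and the port is half open. The grey box's pointer (561,166) is still at green (557,183), and the arm is clear.

```bash
python3 -c "
from workcell import *
print(sign_off())"
```

```text
the job is handed in; nothing more can be done
None
```

I slid the blue box's shutter one click to the middle stop and let go. The last picture shows its pointer at the yellow mark, the grey box still shut and the arm clear, and I handed the job in at about 5.4 s.

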